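Pin the hold-down bar over a deep-well plate on a bench shaker

TASK

Secure the deep-well plate on the shaker for a run: lay the loose hold-down bar across the shaker's two brackets, its plain end in the saddle and its eye over the hole in the flat bracket. Then take the locking pin out of the tube rack and push it down through the bar and the bracket until its shoulder sits on the bar. Leave the plate in its nest and the sample tube in the rack.

Things in the scene. Friction and masses are not known exactly. Their poses are not given: they have to be found in the camera images.
- shaker: Bench shaker, fixed: white unit 285 x 250 mm, aluminium platform 86 mm above the bench. Origin: on the bench, below the platform's centre. Its y axis runs from the saddle bracket to the pin bracket; -x is the console's side.
- bracket_hole (a point): Vertical through hole, 14 mm across, in the shaker's pin bracket: a bright steel flange 44 x 42 mm, 8 mm thick, overhanging the platform, with 44 mm of free space below it. The point is the hole's centre on the flange's upper face, 138 mm above the bench. Axes as the shaker's, z up.
- saddle_seat (a point): Centre of the seat of the saddle bracket, across the platform, 172 mm from the hole and at the same height (138 mm): a steel U with a flat seat 34 mm long (along the bar) between two cheeks 36 mm apart and 11 mm high, whose lips flare outwards up to 21 mm above the seat.
- bar_grip (a point): Loose hold-down bar lying flat: aluminium, 193 x 28 x 10 mm, 0.16 kg, with an upright black grip on its middle (60 mm long along the bar, 18 wide, 10 to 46 mm above the underside). The point is the grip's centre, 28 mm above the underside. Axes: z up, y along the bar to its eye, 82 mm away; the plain end is 96 mm along -y. In place it clears the plate's lid by 3 mm.
- bar_eye (a point): The bar's eye: a vertical through hole, 14 mm across, near one end. The point is its centre on the bar's upper face, 10 mm above the underside. Same axes as the grip.
- pin_knob (a point): Locking pin, upright, 94 mm long, 0.08 kg: steel shank 12 mm across, 54 long with a 10 mm tapered tip; then a shoulder (25 across, 4 thick) and a round black knob (26 across, 36 tall). The point is the knob's centre, 76 mm above the tip. It hangs by its shoulder in a 13.5 mm hole of the yellow tube rack (60 x 142 x 62 mm tall, fixed): lift it straight up.
- pin_tip (a point): The pin's lower tip, 76 mm below the knob's centre. With the shoulder on the bar and the bar on the bracket it lies 44 mm below the flange's upper face.
- plate_center (a point): Deep-well plate with lid, pale plastic, 86 x 128 x 49 mm, loose in the shallow nest of the shaker's platform between the two brackets; the point is half-way up. To be left in its nest.
- tube_center (a point): Capped sample tube, 12 mm across, 84 mm tall, white cap, standing in another hole of the tube rack, its top 22 mm above the rack; the point is half-way up. To be left in the rack.
Not all that is in view belongs to the job. Of the things like the part that bears bar_grip, leave any that is blue; of the rest the larger one is meant.

How it is judged (in metres and radians):
On the way, in this order (a step that is already met when the one before it is completed fails the run):
1. the bar lies level across both brackets, its eye over the bracket's hole (horizontal distance between bar_eye and bracket_hole below 0.006 m and z of bar_eye in the frame of bracket_hole between 0.006 and 0.014 m and angle between bar_grip's own z axis and vertical below 0.04 rad and angle between the y axis of bar_grip and the y axis of bracket_hole, either way round below 0.06 rad), for 0.2 s.
2. the pin is down through the bar's eye and the bracket's hole (z of pin_tip in the frame of bracket_hole below -0.04 m and horizontal distance between pin_tip and bracket_hole below 0.006 m and horizontal distance between pin_knob and bracket_hole below 0.007 m and angle between pin_knob's own z axis and vertical below 0.1 rad), for 0.2 s.
At the end, for the whole second after the job is handed in: Bar level (0.04 rad) on both brackets, top 6 to 14 mm above the flange, along the bracket line (0.06 rad), eye within 6 mm of the bracket hole; pin upright (0.10 rad), tip 40 mm or more below the flange top and within 6 mm of the hole axis (knob 7 mm); both at rest (all of step 1 and all of step 2 and linear speed of each of bar, pin below 0.02 m/s); the robot touches nothing.
It fails at once if the deep-well plate is knocked out of its nest (moved more than 12 mm) (distance of plate_center from where it was at the start of the episode above 0.012 m).
It fails at once if the sample tube is knocked over or taken out (moved more than 20 mm) (distance of tube_center from where it was at the start of the episode above 0.02 m).
It also fails if it takes over 72 s, if anything falls off the work surface, if the arm or the gripper's body presses on something with over 40 N, if the wrist force passes 120 N, or if a joint passes its speed limit or range.

ROBOT

A 7-joint arm with a two-finger parallel gripper is mounted at the origin on the work surface. World frame = base frame: x ahead of the robot, y to its left, z up, the work surface at z = 0. Lengths are in m, angles in degrees, forces in N, time in s.
With the tool pointing down it reaches from about 0.425 to 0.875 m from the base axis. Payload 9.9 kg.
Tool frame: the origin (TCP) lies between the finger pads; the fingertips stand 14 mm ahead of it and the grasp point (between the pads) lies 5 mm behind it (bot.tcp_to_tips is the distance from the TCP to the fingertips, in m); z points along the fingers, x is the direction in which the jaws open and shut, and the axes are right-handed (so a half turn about z gives the same grasp; the last joint's range is limited). The gripper opens to 85 mm and grips with 20 to 120 N. Pads are 22 mm wide; open, the fingers measure 114 mm over their backs; the gripper's body (76 mm by 85 mm) begins 54 mm behind the grasp point. The pads swing forward as they close: fully open they stand 13 mm farther back than shut.
Start: joints at [-77.739, 32.985, 1.427, 82.34, -0.859, 64.687, -3.237], TCP at [0.198, 0.645, 0.245] pointing down, gripper open.
Joint ranges: [-157.87, 157.87], [-19.46, 123.44], [-87.15, 90], [11.01, 140.99], [-62.26, 242.26], [9.8, 113.94], [-161.44, 161.44]. Speed limits (degrees/s): [127.2, 127.2, 172.46, 172.46, 180, 180, 180].

INTERFACE

Orientations are given as a 3x3 rotation matrix whose columns are the frame's x, y, z axes.
In Python, from plant import status, eyes, finish_job, bot gives the robot as it stands.
- The arm moves only by the tool drive_tool, never from a script. Its argument "deltas" is a list of rows, each a list of 3 entries, a list of its own where there are three numbers: the turn, a rotation vector about the world's x, y, z normalised to -1 to 1, where 1 is 1.5 rad, then the shift along the world's x, y, z normalised to -1 to 1, where 1 is 25 cm, then the closure, from 0 (fully open) to 1 (shut). A call has 1 to 12 rows; each row shifts and turns the commanded pose from where the row before left it; what a row does not reach is not made up. A row lasts 1/8 s, in which the tool goes at most 62.5 mm and 10.7 degrees, less where a joint would pass 70% of its speed; a pose out of reach is approached as far as the arm can. A call with a number of a shift or a turn outside -1 to 1 is refused whole. A call with a gripper value outside its range is refused whole. The fingers move at their own pace and stop on an object; the grip force is fixed at half the most. Time passes only in rows, so rows that do not move let the fingers close. It gives the time, the measured TCP pose, the force and the opening at its end, in the units of the state.
- status.get_obs(): the state, without advancing time (a new reading comes with each control period).
- eyes.get_image(name): name is "scene" or "top" or "wrist"; returns (picture, depth): 480x640x3 uint8, red, green, blue; 480x640 float32, m along the optical axis (not along the pixel's ray), 0 where there is no reading.
- eyes.camera_info(name): a dict with "fx", "fy", "cx", "cy" (pixels), "cam_to_world" (4x4, takes a point from camera to world coordinates); the wrist camera has in their place "hand_eye" (4x4, takes a point from camera to tool coordinates, whose origin is the TCP and whose axes are the tool frame's). Camera axes: x right, y down, z forward; pixel columns grow to the right and rows downward; lengths in m; the calibration is good to about 2 mm. The wrist camera is an equidistant fisheye: a pixel r from the principal point sees the ray r / f radians off the axis. A picture is of the moment at which its call begins: read the wrist's pose just before it. camera_info takes no time and is no camera call.
- finish_job(): hands the job in, once; it reports no verdict.
The state is a dict: "t": time; "qpos": joint angles; "joint_velocities": joint speeds; "tau": joint torques, N m; "ee_pos": TCP position; "tool_rot": TCP orientation; "ft_force": force on the tool from outside, world axes, zero at the start; "torque": the same for the moment, N m; "gripper_width": finger opening in m.
Only numpy, scipy, OpenCV 4.12 (cv2) and the standard library are available. Lean on these libraries where they do the work, as an engineer would, in place of code of your own. Each camera call takes 0.05 s, during which the arm holds its last target.

## Working session

There is one attempt and no reset: what is moved stays moved. The work goes in short steps, Python scripts to look and compute and a tool call to move; the robot and the scene stay as the last step left them, time stands still between calls to the robot, and variables do not carry over. Pictures are saved under pics/ and viewed, and the job is handed in when it is done.

Besides the shell and the picture viewer there is one more tool, called after "Call:" as name([rows], argument=value, ...), one row to a line, values as JSON. drive_tool: Moves the arm, as the interface text tells. Its arguments: {"type":"object","properties":{"deltas":{"type":"array"}},"required":["deltas"]}

```bash
mkdir -p pics; ls; cat > h.py <<'E'
import numpy as np, cv2
from plant import status, eyes, finish_job, bot
def snap(n,f):
    im,d=eyes.get_image(n); cv2.imwrite(f'pics/{f}.png',im[:,:,::-1]); np.savez(f'{f}.npz',im=im,d=d); return im,d
def world(n,f,u,v,r=2):
    d=np.load(f'{f}.npz')['d']; c=eyes.camera_info(n); p=d[v-r:v+r+1,u-r:u+r+1]; p=p[p>0]
    z=np.median(p); 
    return (np.array(c['cam_to_world'])@[(u-c['cx'])*z/c['fx'],(v-c['cy'])*z/c['fy'],z,1])[:3]
def cloud(n,f):
    d=np.load(f'{f}.npz')['d']; c=eyes.camera_info(n); v,u=np.mgrid[:480,:640]
    P=np.stack([(u-c['cx'])*d/c['fx'],(v-c['cy'])*d/c['fy'],d,np.ones_like(d)],-1)
    W=(P@np.array(c['cam_to_world']).T)[...,:3]; W[d<=0]=np.nan; return W
def crop(f,u0,v0,u1,v1,o,s=4):
    im=np.load(f'{f}.npz')['im'][v0:v1,u0:u1,::-1]; cv2.imwrite(f'pics/{o}.png',cv2.resize(im,None,fx=s,fy=s,interpolation=cv2.INTER_CUBIC))
E
python3 - <<'E'
from h import *
snap('scene','s1'); snap('top','t1'); print(status.get_obs()); print(eyes.camera_info('top'))
E
```

```text
pics
{'t': 0.1, 'qpos': array([-77.73696186,  33.02917429,   1.4228477 ,  82.37872883,
        -0.85831159,  64.68726168,  -3.23576985]), 'joint_velocities': array([ 0.018356  , -0.01477118,  0.0130054 , -0.11775205, -0.11419961,
       -0.03189813,  0.09607743]), 'tau': array([ 5.99302410e-03, -7.67291164e+01,  2.25769915e+00, -2.86606961e+01,
        1.58518081e-02,  8.61340435e-03,  7.53154126e-06]), 'ee_pos': array([0.19795835, 0.64493782, 0.24453076]), 'tool_rot': array([[ 2.93371610e-01,  9.55998418e-01, -3.50519827e-04],
       [ 9.55997346e-01, -2.93371807e-01, -1.43432533e-03],
       [-1.47404539e-03,  8.56943085e-05, -9.99998910e-01]]), 'ft_force': array([ 0.59902322,  0.05474356, -1.09893179]), 'torque': array([0.03878518, 0.00785801, 0.00738205]), 'gripper_width': 0.08532315449344252}
{'fx': 547.7283763103372, 'fy': 547.7283763103372, 'cx': 323.91147305502136, 'cy': 246.79894135638418, 'cam_to_world': array([[ 0.00345258, -0.99393346,  0.10992889,  0.38629601],
       [-0.99997555, -0.00276311,  0.00642367, -0.07552622],
       [-0.00608096, -0.10994838, -0.9939187 ,  1.32199108],
       [ 0.        ,  0.        ,  0.        ,  1.        ]])}
```

```bash
sleep 1
```

```text
(no output)
```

View pics/t1.png

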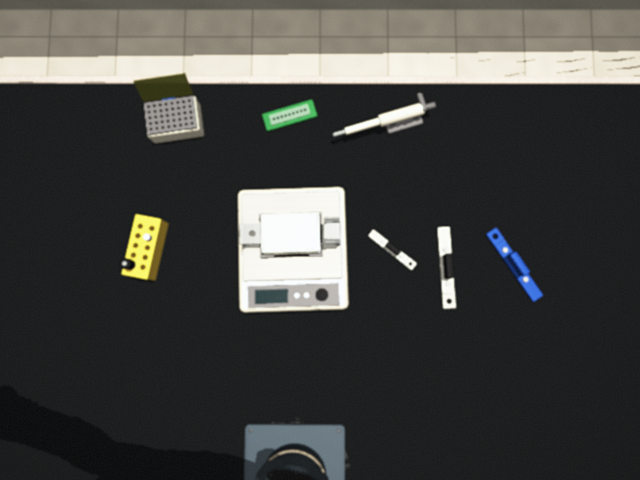

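View pics/s1.png

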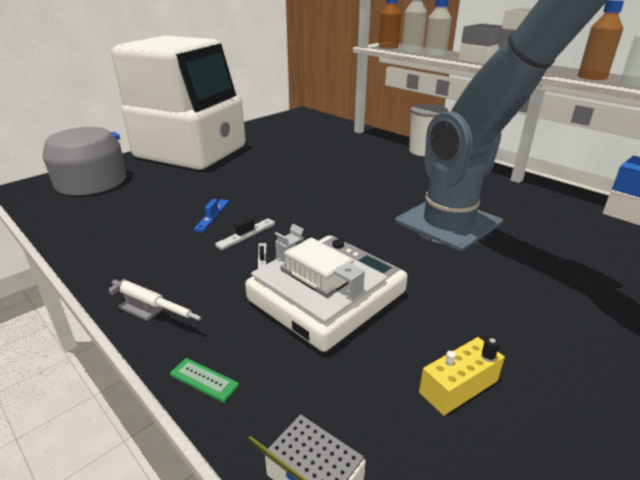

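The top view shows three bars: a small white one (392,250), a large white one (447,267) and a blue one (515,265). The meant bar is the large white one, because it isn't blue and is the larger of the other two. I'll check it in a crop. The shaker is at about (292,235), with the flat bracket with the hole on the left (251,233) and the saddle on the right (331,233). The rack has the pin at (127,264) and the tube at (147,237).

```bash
python3 - <<'E'
from h import *
crop('t1',360,210,500,320,'c1',5); crop('t1',230,180,360,270,'c2',6); crop('t1',110,205,180,290,'c3',7)
E
```

```text
(no output)
```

View pics/c1.png

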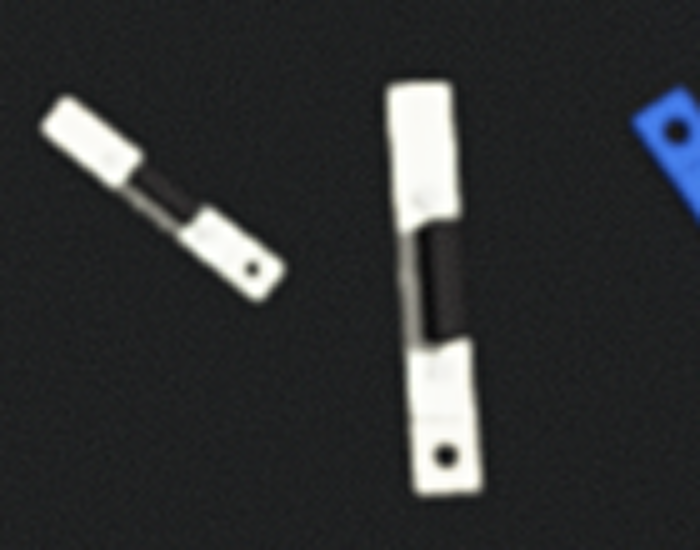

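View pics/c2.png

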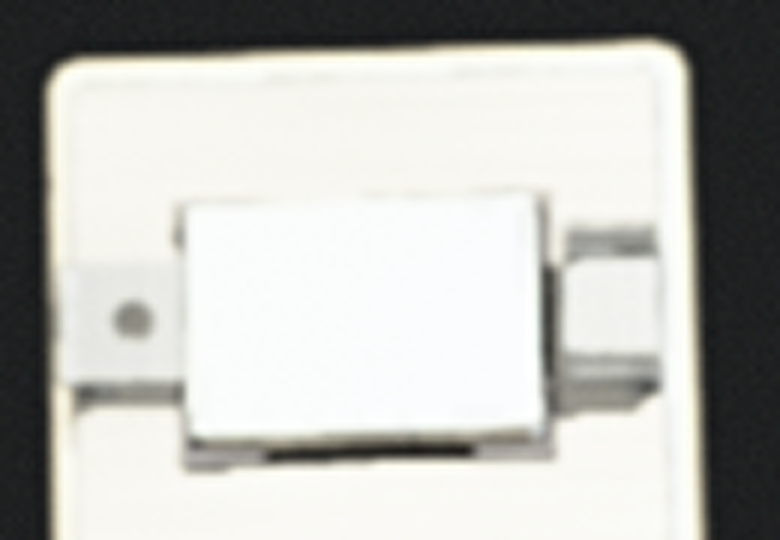

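View pics/c3.png

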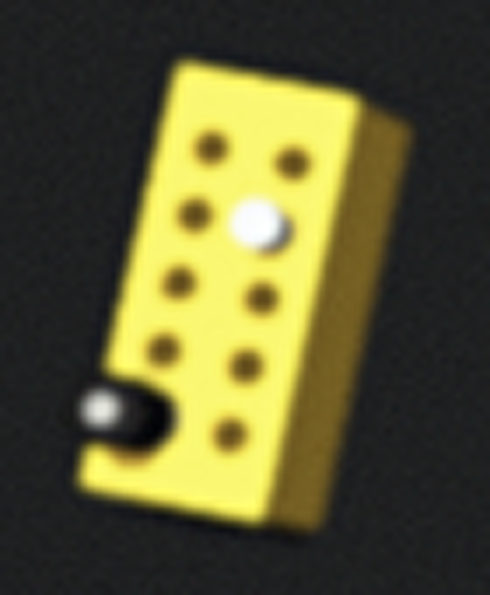

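```bash
cat >> h.py <<'E'
def ray(n,u,v,z):
    c=eyes.camera_info(n); T=np.array(c['cam_to_world']); d=T[:3,:3]@[(u-c['cx'])/c['fx'],(v-c['cy'])/c['fy'],1]; o=T[:3,3]
    return o+d*(z-o[2])/d[2]
E
python3 - <<'E'
from h import *
np.set_printoptions(precision=4,suppress=True)
def c(o,s,x,y): return o[0]+(x+.5)/s-.5,o[1]+(y+.5)/s-.5
B=lambda x,y,z:ray('top',*c((360,210),5,x,y),z)
S=lambda x,y,z:ray('top',*c((230,180),6,x,y),z)
R=lambda x,y,z:ray('top',*c((110,205),7,x,y),z)
eye=B(446,456,.01); e1=(B(388,87,.01)+B(451,84,.01))/2; e2=(B(415,493,.01)+B(481,490,.01))/2
print('eye',eye,'plain',e1,'eyeend',e2,np.linalg.norm(e1-e2))
d=eye-e1; print('bar y dir deg',np.degrees(np.arctan2(d[1],d[0])), np.linalg.norm(d))
print('grip',eye-d/np.linalg.norm(d)*.082)
h=S(133,320,.138); s=S(612,305,.138); print('hole',h,'saddle',s,np.linalg.norm(h-s)); d=h-s;print(np.degrees(np.arctan2(d[1],d[0])))
p=[R(*q,.062) for q in [(212,148),(195,214),(179,283),(163,351)]]
print('pin',p[3]+(p[3]-p[0])/3, 'rack axis',np.degrees(np.arctan2(*(p[0]-p[3])[[1,0]])))
W=cloud('top','t1')
# depth checks
for nm,m in [('bar',(np.s_[215:320,430:465])),('rack',np.s_[205:290,110:180]),('fl',np.s_[215:250,235:262]),('lid',np.s_[210:255,262:320])]:
    w=W[m].reshape(-1,3); w=w[np.isfinite(w[:,0])]; print(nm,np.percentile(w[:,2],[2,50,98,99.8]))
w=W[205:330,425:470].reshape(-1,3); g=w[(w[:,2]>.038)]; print('griptop',len(g),g.mean(0),g.min(0),g.max(0))
q=W[205:290,110:180].reshape(-1,3); g=q[q[:,2]>.092]; print('knobtop',len(g),g.mean(0),g.min(0),g.max(0))
E
```

```text
eye [ 0.4029 -0.3648  0.01  ] plain [ 0.5811 -0.3559  0.01  ] eyeend [ 0.3861 -0.3654  0.01  ] 0.19521682097978138
bar y dir deg -177.12647954473917 0.17841148324253214
grip [ 0.4848 -0.3607  0.01  ]
hole [0.5473 0.0897 0.138 ] saddle [ 0.5533 -0.0845  0.138 ] 0.17433486282605434
91.9593440625652
pin [0.4834 0.3795 0.062 ] rack axis -11.244611197727817
bar [-0.004   0.0026  0.0475  0.0518]
rack [-0.0036  0.0035  0.0894  0.1059]
fl [-0.0012  0.0993  0.1427  0.1449]
lid [0.0859 0.1363 0.1414 0.1432]
griptop 206 [ 0.4852 -0.3579  0.0464] [ 0.4553 -0.369   0.039 ] [ 0.5142 -0.3485  0.0557]
knobtop 113 [0.4834 0.3779 0.1024] [0.4721 0.3657 0.0921] [0.495  0.392  0.1083]
```

Call:
drive_tool([
  [[0,0,0],[0.117,-0.167,0.02],0],
  [[0,0,0],[0.117,-0.167,0.02],0],
  [[0,0,0],[0.117,-0.167,0.02],0],
  [[0,0,0],[0.117,-0.167,0.02],0],
  [[0,0,0],[0.117,-0.167,0.02],0],
  [[0,0,0],[0.117,-0.167,0.02],0],
  [[0,0,0],[0.117,-0.167,0.02],0],
  [[0,0,0],[0.117,-0.167,0.02],0],
  [[0,0,0],[0.117,-0.167,0.02],0],
  [[0,0,0],[0.117,-0.167,0.02],0],
  [[0,0,0],[0.117,-0.167,0.02],0],
  [[0,0,0],[0.117,-0.167,0.02],0],
])

```text
t: 1.6
ee_pos: [0.5497, 0.1429, 0.3053]
tool_rot: [[0.293, 0.956, -0.0], [0.956, -0.293, -0.0], [-0.0, -0.0, -1.0]]
ft_force: [0.5, 1.1, -1.0]
gripper_width: 0.0855
```

Call:
drive_tool([
  [[0,0,0.03],[-0.02,-0.16,0],0],
  [[0,0,0.03],[-0.02,-0.16,0],0],
  [[0,0,0.03],[-0.02,-0.16,0],0],
  [[0,0,0.03],[-0.02,-0.16,0],0],
])

```text
t: 2.1
ee_pos: [0.5286, -0.017, 0.305]
tool_rot: [[0.116, 0.993, -0.001], [0.993, -0.116, -0.0], [-0.0, -0.001, -1.0]]
ft_force: [0.3, 0.2, -0.5]
gripper_width: 0.0854
```

```bash
cat >> h.py <<'E'
def wsnap(f):
    o=status.get_obs(); im,d=eyes.get_image('wrist'); cv2.imwrite(f'pics/{f}.png',im[:,:,::-1]); np.savez(f'{f}.npz',im=im,d=d,p=o['ee_pos'],R=o['tool_rot']); return im,d
def wdir(f,u,v):
    z=np.load(f'{f}.npz'); c=eyes.camera_info('wrist'); a=np.array([(u-c['cx'])/c['fx'],(v-c['cy'])/c['fy']]); th=np.hypot(*a)
    k=np.sin(th)/th if th>1e-9 else 1
    T=np.array(c['hand_eye']); ray=np.array([a[0]*k,a[1]*k,np.cos(th)])
    o=z['p']+z['R']@T[:3,3]; return o,z['R']@T[:3,:3]@ray
def wray(f,u,v,h):
    o,d=wdir(f,u,v); return o+d*(h-o[2])/d[2]
def wpix(f,P):
    z=np.load(f'{f}.npz'); c=eyes.camera_info('wrist'); T=np.array(c['hand_eye'])
    q=T[:3,:3].T@(z['R'].T@(np.array(P)-z['p'])-T[:3,3]); th=np.arctan2(np.hypot(*q[:2]),q[2]); k=th/np.hypot(*q[:2])
    return c['cx']+c['fx']*k*q[0],c['cy']+c['fy']*k*q[1]
E
python3 - <<'E'
from h import *
wsnap('w1'); print(eyes.camera_info('wrist'))
print(wpix('w1',[.5473,.0897,.138]),wpix('w1',[.5533,-.0845,.138]))
E
```

```text
{'fx': 371.64829954431775, 'fy': 371.64829954431775, 'cx': 323.2600223068148, 'cy': 237.96437054182732, 'hand_eye': array([[ 9.99999754e-01, -1.17336312e-04, -6.91755509e-04,
         6.56702836e-05],
       [ 3.24653685e-04,  9.51405736e-01,  3.07939961e-01,
        -7.82639269e-02],
       [ 6.22007621e-04, -3.07940110e-01,  9.51405540e-01,
        -1.28542791e-01],
       [ 0.00000000e+00,  0.00000000e+00,  0.00000000e+00,
         1.00000000e+00]])}
(np.float64(449.2328011806224), np.float64(225.68127504492887)) (np.float64(248.91295764322368), np.float64(254.64936688527766))
```

View pics/w1.png

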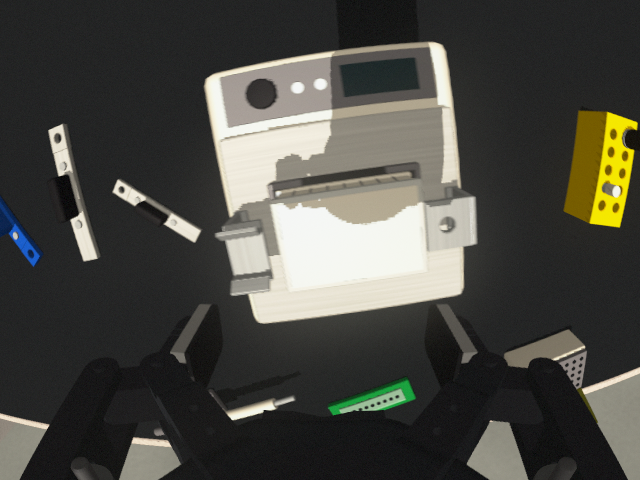

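The wrist view shows the hole at about (447,224), the saddle at about (249,258), and the bar at the left edge with its eye at (57,139). That agrees with the top camera to about 2 px. I'll zoom in to refine it.

```bash
python3 - <<'E'
from h import *
a=np.load('w1.npz')['im'][:,:,::-1]
k=lambda u,v:cv2.resize(a[v:v+80,u:u+80],None,fx=5,fy=5,interpolation=cv2.INTER_CUBIC)
cv2.imwrite('pics/c4.png',np.hstack([k(210,215),k(408,185)]))
E
```

```text
(no output)
```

View pics/c4.png

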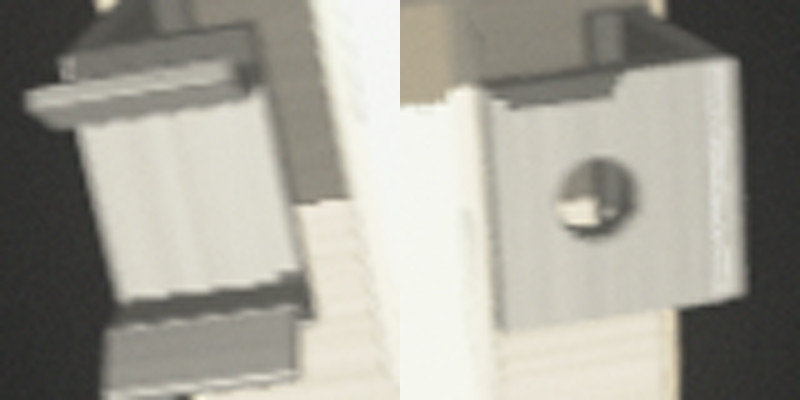

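Call:
drive_tool([
  [[0,0,0.028],[-0.02,-0.16,-0.04],0],
  [[0,0,0.028],[-0.02,-0.16,-0.04],0],
  [[0,0,0.028],[-0.02,-0.16,-0.04],0],
  [[0,0,0.028],[-0.02,-0.16,-0.04],0],
  [[0,0,0.02],[-0.02,-0.16,-0.04],0],
  [[0,0,0.02],[-0.02,-0.16,-0.04],0],
  [[0,0,0],[-0.02,-0.16,-0.04],0],
  [[0,0,0],[-0.02,-0.16,-0.04],0],
  [[0,0,0],[0,-0.1,-0.04],0],
  [[0,0,0],[0,0,0],0],
  [[0,0,0],[0,0,0],0],
])

```text
t: 3.52
ee_pos: [0.4893, -0.3597, 0.2152]
tool_rot: [[-0.111, 0.994, -0.0], [0.994, 0.111, 0.001], [0.001, -0.0, -1.0]]
ft_force: [-0.1, 0.0, -0.1]
gripper_width: 0.0855
```

```bash
python3 - <<'E'
from h import *
wsnap('w2'); o=status.get_obs(); print(o['ee_pos'],o['tool_rot'][:,0])
E
```

```text
[ 0.48952973 -0.3594565   0.21541536] [-1.11216527e-01  9.93795970e-01  6.74100300e-04]
```

View pics/w2.png

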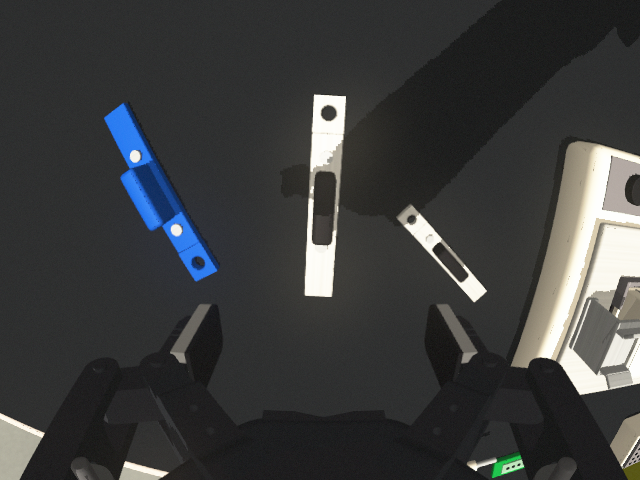

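The blue bar is at left (160,190), the meant large white bar is in the centre (325,195) with its eye at (328,112), and the small one is at (442,255). The large white one is confirmed.

```bash
python3 - <<'E'
from h import *
np.set_printoptions(precision=4,suppress=True)
e=wray('w2',328.3,112.5,.01); p=wray('w2',318.6,296,.01); g=wray('w2',324,171.5,.046); g2=wray('w2',323.5,245,.046)
d=e-p; print(e,p,np.linalg.norm(d),np.degrees(np.arctan2(d[1],d[0])),'grip',e-d/np.linalg.norm(d)*.082,(g+g2)/2,np.linalg.norm(g-g2))
h=wray('w1',446.9,224.6,.138); s=wray('w1',247.8,254.2,.138); d=h-s; print('hole',h,'saddle',s,np.linalg.norm(d),np.degrees(np.arctan2(d[1],d[0])))
E
```

```text
[ 0.4028 -0.365   0.01  ] [ 0.5801 -0.3545  0.01  ] 0.17759520451658745 -176.61232194943403 grip [ 0.4847 -0.3601  0.01  ] [ 0.4824 -0.3602  0.046 ] 0.06242891218749842
hole [0.546  0.0874 0.138 ] saddle [ 0.5527 -0.0855  0.138 ] 0.17309482412001853 92.21241000956476
```

Call:
drive_tool([
  [[0,0,-0.037],[-0.02,-0.003,-0.12],0.35],
  [[0,0,0],[0,0,-0.14],0.35],
  [[0,0,0],[0,0,-0.14],0.35],
  [[0,0,0],[0,0,-0.14],0.35],
  [[0,0,0],[0,0,-0.1],0.35],
  [[0,0,0],[0,0,-0.06],0.35],
  [[0,0,0],[0,0,-0.02],0.35],
  [[0,0,0],[0,0,0],0.35],
  [[0,0,0],[0,0,0],0.35],
])

```text
t: 4.7
ee_pos: [0.4846, -0.3618, 0.0362]
tool_rot: [[-0.055, 0.999, 0.001], [0.999, 0.055, -0.001], [-0.001, 0.001, -1.0]]
ft_force: [-0.7, -0.6, 0.4]
gripper_width: 0.0558
```

Call:
drive_tool([
  [[0,0,0],[0,0.005,-0.02],0.35],
  [[0,0,0],[0,0,-0.008],0.35],
  [[0,0,0],[0,0,0],0.6],
  [[0,0,0],[0,0,0],0.8],
  [[0,0,0],[0,0,0],1],
  [[0,0,0],[0,0,0],1],
  [[0,0,0],[0,0,0],1],
  [[0,0,0],[0,0,0],1],
])

```text
t: 5.7
ee_pos: [0.4841, -0.3603, 0.0284]
tool_rot: [[-0.055, 0.999, 0.0], [0.999, 0.055, -0.0], [-0.0, 0.0, -1.0]]
ft_force: [-0.5, 0.3, 4.0]
gripper_width: 0.0172
```

Call:
drive_tool([
  [[0,0,0],[0,0,0.03],1],
  [[0,0,0],[0,0,0.08],1],
  [[0,0,0],[0,0,0.12],1],
  [[0,0,0],[0,0,0.12],1],
  [[0,0,0],[0,0,0.12],1],
  [[0,0,0],[0,0,0.12],1],
  [[0,0,0],[0,0,0.12],1],
  [[0,0,0],[0,0,0.08],1],
])

```text
t: 6.7
ee_pos: [0.484, -0.3602, 0.2275]
tool_rot: [[-0.055, 0.999, 0.001], [0.999, 0.055, -0.001], [-0.001, 0.001, -1.0]]
ft_force: [-0.0, -0.8, -1.0]
gripper_width: 0.0172
```

Call:
drive_tool([
  [[0,0,-0.0883],[0.022,0.122,0],1],
  [[0,0,-0.0883],[0.022,0.122,0],1],
  [[0,0,-0.0883],[0.022,0.122,0],1],
  [[0,0,-0.0883],[0.022,0.122,0],1],
  [[0,0,-0.0883],[0.022,0.122,0],1],
  [[0,0,-0.0883],[0.022,0.122,0],1],
  [[0,0,-0.0883],[0.022,0.122,0],1],
  [[0,0,-0.0883],[0.022,0.122,0],1],
  [[0,0,-0.0883],[0.022,0.122,0],1],
  [[0,0,-0.0883],[0.022,0.122,0],1],
  [[0,0,-0.0883],[0.022,0.122,0],1],
  [[0,0,-0.0883],[0.022,0.122,0],1],
])

```text
t: 8.2
ee_pos: [0.5498, 0.007, 0.226]
tool_rot: [[0.999, 0.032, -0.0], [0.032, -0.999, 0.0], [-0.0, -0.0, -1.0]]
ft_force: [-0.2, -0.5, -1.4]
gripper_width: 0.0174
```

Call:
drive_tool([
  [[0,0,0],[0,0,0],1],
  [[0,0,0],[0,0,0],1],
  [[0,0,0],[0,0,0],1],
])

```text
t: 8.57
ee_pos: [0.5498, 0.0047, 0.226]
tool_rot: [[0.999, 0.035, 0.0], [0.035, -0.999, -0.0], [0.0, 0.0, -1.0]]
ft_force: [0.8, 0.9, -1.4]
gripper_width: 0.0175
```

```bash
python3 - <<'E'
from h import *
wsnap('w3'); snap('top','t3'); o=status.get_obs(); print(o['ee_pos'],o['tool_rot'][:,0],o['ft_force'])
crop('t3',230,180,360,270,'c5',6)
E
```

```text
[0.54990101 0.00479609 0.22596718] [9.99389148e-01 3.49473764e-02 1.08048326e-04] [-0.86025867 -0.02432388 -0.36952491]
```

View pics/w3.png

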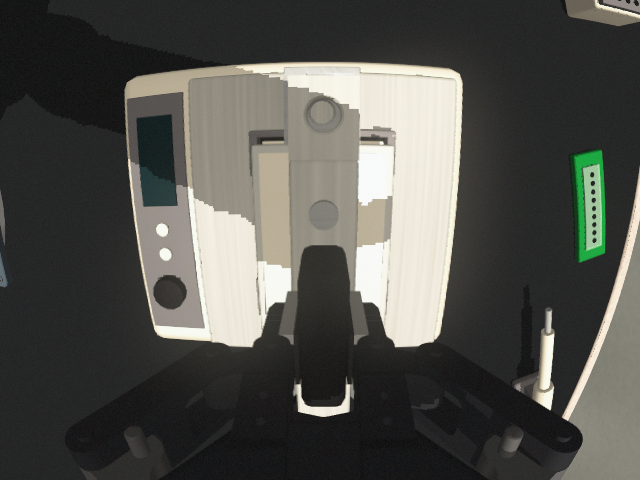

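View pics/c5.png

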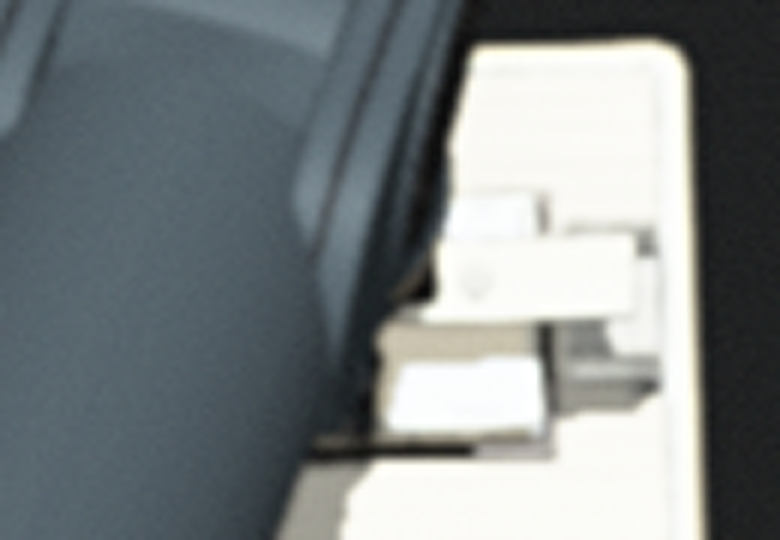

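```bash
python3 - <<'E'
from h import *
crop('w3',270,55,380,165,'c6',6)
E
```

```text
(no output)
```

View pics/c6.png

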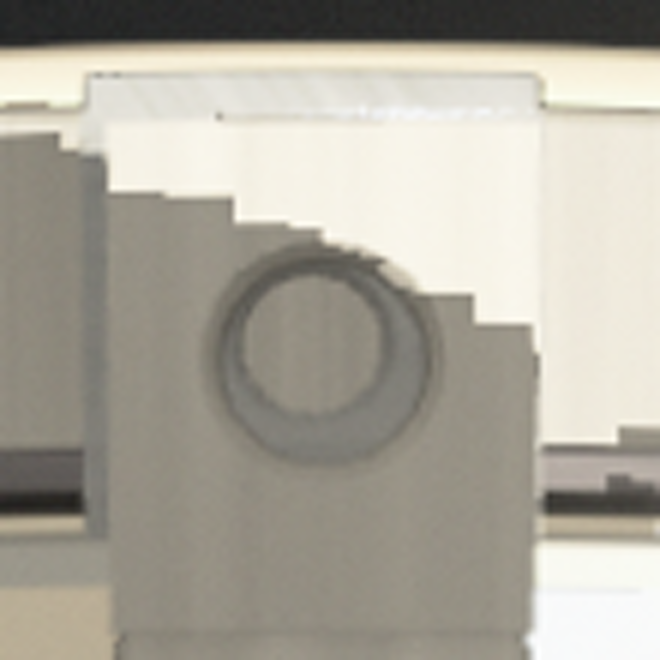

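Through the bar's eye (crop centre (322,355)), the bracket hole shows as an inner circle at about (313,345). So the two can be compared directly in one view.

```bash
python3 - <<'E'
from h import *
np.set_printoptions(precision=4,suppress=True)
o=status.get_obs();zt=o['ee_pos'][2]-.0284+.01
P=lambda x,y,z:wray('w3',270+(x+.5)/6-.5,55+(y+.5)/6-.5,z)
e=P(323,355,zt);h=P(313,345,.138);print('eye',e,'hole',h,h-e, 'dist eye-tcp',e-o['ee_pos'])
# bar edges direction
for a,b in [((107,200),(113,630)),((538,330),(530,630))]:
    q=P(*b,zt)-P(*a,zt); print(np.degrees(np.arctan2(-q[1],-q[0])), P(*a,zt),P(*b,zt))
# flange sides & shaker
a,b=P(85,100,.138),P(85,520,.138); print('flange side',a,b,np.degrees(np.arctan2(*(a-b)[[1,0]])))
E
```

```text
eye [0.5477 0.0866 0.2076] hole [0.5467 0.0889 0.138 ] [-0.001   0.0023 -0.0696] dist eye-tcp [-0.0022  0.0818 -0.0184]
92.20137053579155 [0.5334 0.0965 0.2076] [0.5345 0.068  0.2076]
91.17903969379054 [0.5616 0.0889 0.2076] [0.562  0.069  0.2076]
flange side [0.5241 0.1125 0.138 ] [0.5252 0.0714 0.138 ] 91.5311194610347
```

Call:
drive_tool([
  [[0,0,0],[-0.004,0.009,-0.05],1],
  [[0,0,0],[0,0,-0.05],1],
  [[0,0,0],[0,0,-0.05],1],
  [[0,0,0],[0,0,-0.03],1],
  [[0,0,0],[0,0,0],1],
  [[0,0,0],[0,0,0],1],
])

```text
t: 9.43
ee_pos: [0.5493, 0.0079, 0.181]
tool_rot: [[0.999, 0.036, 0.0], [0.036, -0.999, -0.0], [0.0, 0.0, -1.0]]
ft_force: [-0.0, 0.8, -1.7]
gripper_width: 0.0169
```

```bash
python3 - <<'E'
from h import *
wsnap('w4'); snap('scene','s4'); o=status.get_obs(); print(o['ee_pos'],o['tool_rot'][:,0],o['ft_force'])
crop('w4',270,45,380,155,'c7',6)
crop('s4',240,200,400,320,'c8',5)
E
```

```text
[0.54933424 0.00797208 0.18121187] [9.99347762e-01 3.61023000e-02 8.21766060e-04] [-0.23674186  0.70831598 -1.34768345]
```

View pics/c7.png

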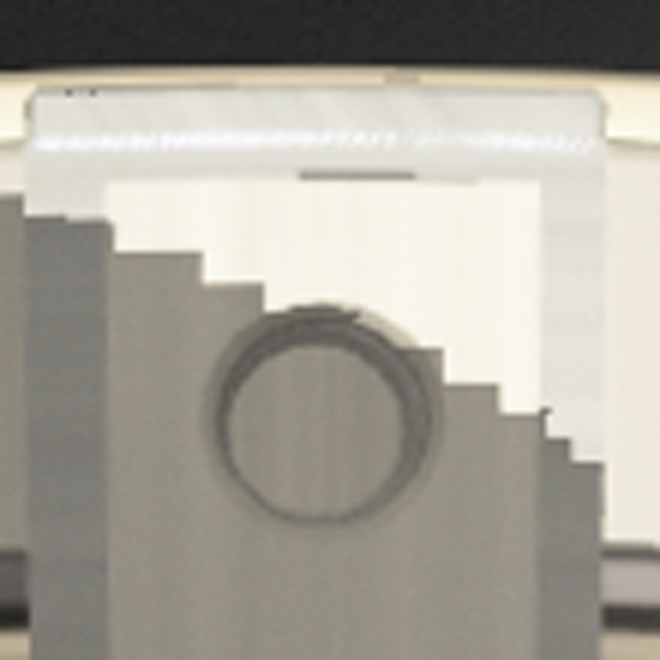

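View pics/c8.png

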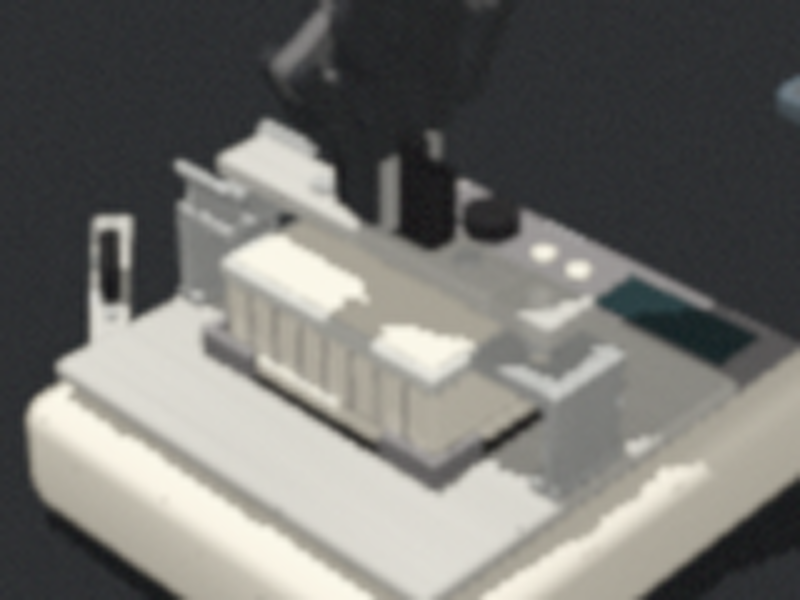

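```bash
python3 - <<'E'
from h import *
np.set_printoptions(precision=4,suppress=True)
o=status.get_obs();zt=o['ee_pos'][2]-.0284+.01
P=lambda x,y,z:wray('w4',270+(x+.5)/6-.5,45+(y+.5)/6-.5,z)
e=P(324,414,zt);h=P(316,430,.138);print('eye',e,'hole',h,h-e)
print(P(316-88,430,.138)-P(316+88,430,.138))
E
```

```text
eye [0.5472 0.0899 0.1628] hole [0.5466 0.0892 0.138 ] [-0.0006 -0.0007 -0.0248]
[-0.0133 -0.0005  0.    ]
```

Call:
drive_tool([
  [[0,0,0],[-0.002,-0.003,-0.025],1],
  [[0,0,0],[0,0,-0.02],1],
  [[0,0,0],[0,0,-0.008],1],
  [[0,0,0],[0,0,-0.004],1],
  [[0,0,0],[0,0,0],1],
  [[0,0,0],[0,0,0],1],
])

```text
t: 10.28
ee_pos: [0.5486, 0.0073, 0.1666]
tool_rot: [[0.999, 0.036, 0.0], [0.036, -0.999, -0.0], [0.0, 0.0, -1.0]]
ft_force: [-0.1, 0.4, -2.0]
gripper_width: 0.0169
```

Call:
drive_tool([
  [[0,0,0],[0,0,-0.003],1],
  [[0,0,0],[0,0,0],1],
])

```text
t: 10.52
ee_pos: [0.5487, 0.0073, 0.1664]
tool_rot: [[0.999, 0.036, 0.001], [0.036, -0.999, 0.0], [0.001, -0.0, -1.0]]
ft_force: [-2.3, -0.3, 6.1]
gripper_width: 0.0172
```

In contact at z 0.1664 with 6 N. Now a slow release and lift.

Call:
drive_tool([
  [[0,0,0],[0,0,0],0.85],
  [[0,0,0],[0,0,0],0.7],
  [[0,0,0],[0,0,0],0.55],
  [[0,0,0],[0,0,0],0.4],
  [[0,0,0],[0,0,0],0.4],
  [[0,0,0],[0,0,0.06],0.4],
  [[0,0,0],[0,0,0.1],0.4],
  [[0,0,0],[0,0,0.14],0.4],
  [[0,0,0],[0,0,0.14],0.4],
  [[0,0,0],[0,0,0.1],0.4],
  [[0,0,0],[0,0,0],0.4],
  [[0,0,0],[0,0,0],0.4],
])

```text
t: 12.02
ee_pos: [0.5482, 0.0073, 0.3007]
tool_rot: [[0.999, 0.036, -0.0], [0.036, -0.999, 0.0], [-0.0, -0.0, -1.0]]
ft_force: [0.2, 0.4, 0.4]
gripper_width: 0.0513
```

```bash
python3 - <<'E'
from h import *
wsnap('w5'); o=status.get_obs(); print(o['ee_pos'],o['tool_rot'][:,0],o['ft_force'])
E
```

```text
[0.54809085 0.00741421 0.3002974 ] [ 0.9993454   0.03616117 -0.00106776] [-0.48639529 -0.17194489  0.08949515]
```

View pics/w5.png

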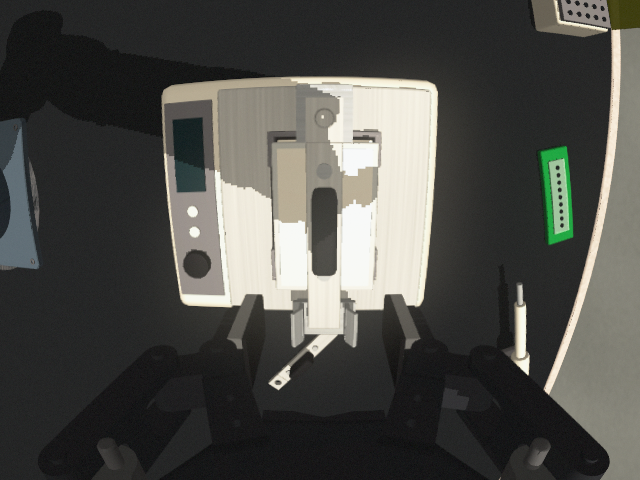

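```bash
python3 - <<'E'
from h import *
crop('w5',285,75,365,155,'c9',8)
E
```

```text
(no output)
```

View pics/c9.png

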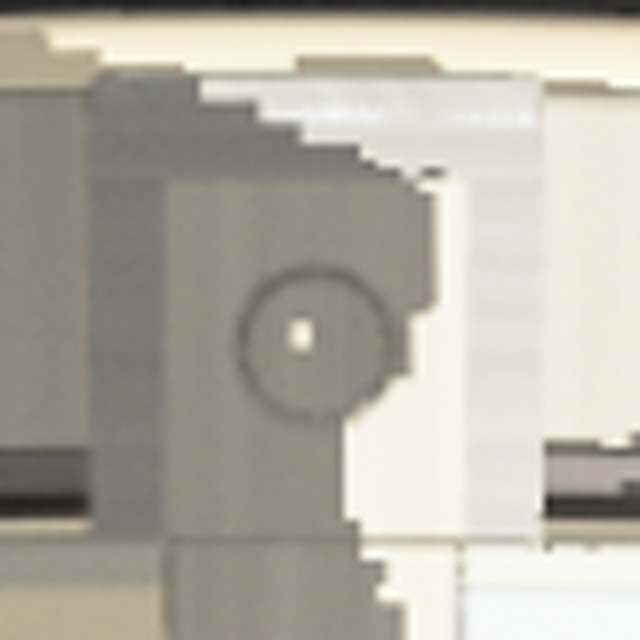

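The bar is seated centrally on the flange, and the eye at crop (315,343) is concentric with the hole. Next is the pin.

Call:
drive_tool([
  [[0,0,-0.0168],[-0.028,0.16,0],0.4],
  [[0,0,-0.0168],[-0.028,0.16,0],0.4],
  [[0,0,-0.0168],[-0.028,0.16,0],0.4],
  [[0,0,-0.0168],[-0.028,0.16,0],0.4],
  [[0,0,-0.0168],[-0.028,0.16,-0.03],0.4],
  [[0,0,-0.0168],[-0.028,0.16,-0.05],0.4],
  [[0,0,-0.0168],[-0.028,0.16,-0.07],0.4],
  [[0,0,-0.0168],[-0.028,0.16,-0.07],0.4],
  [[0,0,-0.0168],[-0.028,0.16,-0.06],0.4],
  [[0,0,0],[0,0.02,0],0.4],
  [[0,0,0],[0,0,0],0.4],
  [[0,0,0],[0,0,0],0.4],
])

```text
t: 13.58
ee_pos: [0.4862, 0.3708, 0.2311]
tool_rot: [[0.982, -0.191, 0.0], [-0.191, -0.982, -0.0], [0.001, 0.0, -1.0]]
ft_force: [0.4, 0.4, -0.2]
gripper_width: 0.0513
```

```bash
python3 - <<'E'
from h import *
wsnap('w6'); o=status.get_obs(); print(o['ee_pos'],o['tool_rot'][:,0],o['ft_force'])
print(wpix('w6',[.4834,.379,.102]))
E
```

```text
[0.48621147 0.37089239 0.23124599] [ 9.81500335e-01 -1.91459686e-01  5.30724969e-04] [0.75412094 0.24112876 0.20450633]
(np.float64(316.26894210203665), np.float64(222.000991983709))
```

View pics/w6.png

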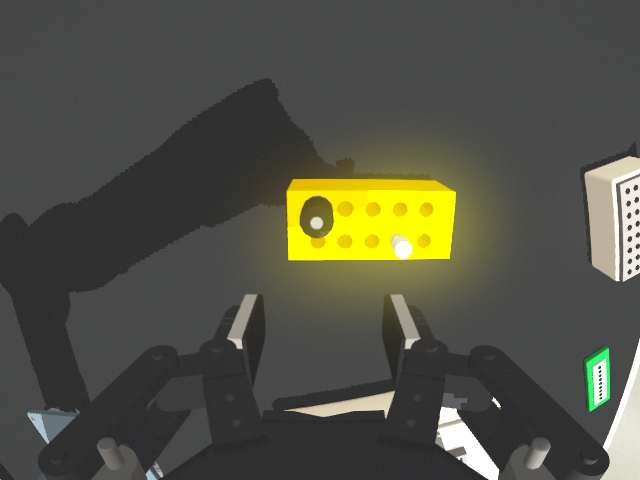

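The knob top is at (316.5,222), which matches the prediction. The tube is at (402,245), well to the right.

```bash
python3 - <<'E'
from h import *
np.set_printoptions(precision=4,suppress=True)
crop('w6',280,170,350,240,'c10',8)
print(wray('w6',316.5,222,.102),wray('w6',317.8,209.3,.062), wray('w6',400,210,.062))
e=wray('w5',285+(315.5)/8-.5,75+343.5/8-.5,.148); print('eye',e)
E
```

```text
[0.4836 0.379  0.102 ] [0.4839 0.3786 0.062 ] [0.5511 0.3652 0.062 ]
eye [0.5464 0.0894 0.148 ]
```

View pics/c10.png

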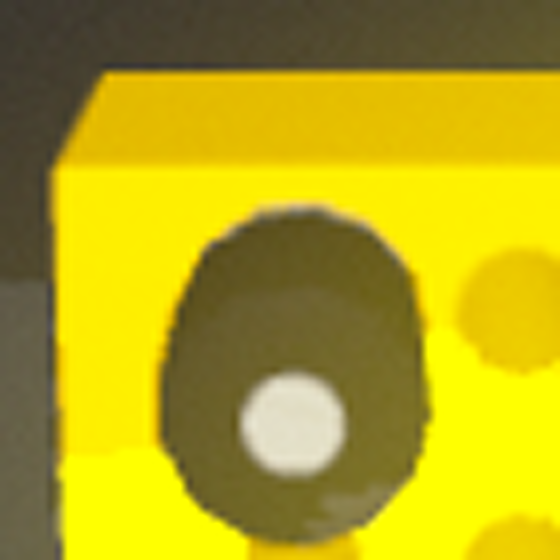

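Call:
drive_tool([
  [[0,0,0],[-0.01,0.032,-0.08],0.4],
  [[0,0,0],[0,0,-0.14],0.4],
  [[0,0,0],[0,0,-0.14],0.4],
  [[0,0,0],[0,0,-0.1],0.4],
  [[0,0,0],[0,0,-0.06],0.4],
  [[0,0,0],[0,0,-0.04],0.4],
  [[0,0,0],[0,0,0],0.4],
  [[0,0,0],[0,0,0],0.4],
])

```text
t: 14.62
ee_pos: [0.4835, 0.3805, 0.0916]
tool_rot: [[0.982, -0.19, 0.001], [-0.19, -0.982, 0.001], [0.001, -0.001, -1.0]]
ft_force: [-0.4, 0.2, 0.6]
gripper_width: 0.0513
```

Call:
drive_tool([
  [[0,0,0],[0,-0.007,-0.025],0.4],
  [[0,0,0],[0,0,-0.013],0.4],
  [[0,0,0],[0,0,0],0.4],
  [[0,0,0],[0,0,0],0.55],
  [[0,0,0],[0,0,0],0.65],
  [[0,0,0],[0,0,0],0.8],
  [[0,0,0],[0,0,0],1],
  [[0,0,0],[0,0,0],1],
  [[0,0,0],[0,0,0],1],
])

```text
t: 15.75
ee_pos: [0.4831, 0.3786, 0.0816]
tool_rot: [[0.982, -0.19, 0.0], [-0.19, -0.982, 0.0], [0.0, -0.0, -1.0]]
ft_force: [-1.4, 0.0, 6.7]
gripper_width: 0.0249
```

Call:
drive_tool([
  [[0,0,0],[0,0,0.02],1],
  [[0,0,0],[0,0,0.04],1],
  [[0,0,0],[0,0,0.08],1],
  [[0,0,0],[0,0,0.12],1],
  [[0,0,0],[0,0,0.14],1],
  [[0,0,0],[0,0,0.14],1],
  [[0,0,0],[0,0,0.14],1],
  [[0,0,0],[0,0,0.08],1],
  [[0,0,0],[0,0,0.04],1],
  [[0,0,0],[0,0,0],1],
  [[0,0,0],[0,0,0],1],
])

```text
t: 17.12
ee_pos: [0.4826, 0.3784, 0.2803]
tool_rot: [[0.982, -0.19, -0.001], [-0.19, -0.982, -0.001], [-0.001, 0.001, -1.0]]
ft_force: [0.3, 0.4, -1.6]
gripper_width: 0.0248
```

```bash
python3 - <<'E'
from h import *
wsnap('w7'); snap('scene','s7'); o=status.get_obs(); print(o['ee_pos'],o['tool_rot'][:,0],o['ft_force'],o['gripper_width'])
E
```

```text
[0.4826816  0.37840782 0.28033399] [ 9.81874386e-01 -1.89530562e-01 -9.25640073e-04] [ 0.39748182  0.12886976 -0.9611029 ] 0.024860903695883643
```

View pics/w7.png

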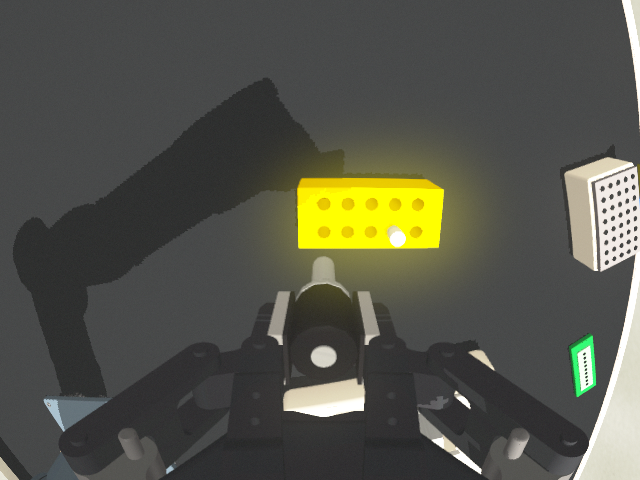

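View pics/s7.png

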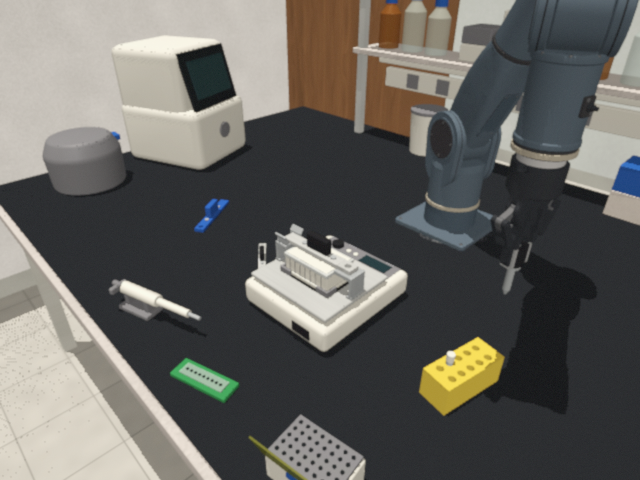

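```bash
python3 - <<'E'
from h import *
np.set_printoptions(precision=4,suppress=True)
crop('w7',280,235,370,385,'c11',4)
o=np.load('w7.npz'); p=o['p']
for z in (-.0736,-.0636,-.0736+.094): print(z,wpix('w7',p+[0,0,z]),wpix('w7',p+[0,.002,z]))
E
```

```text
-0.0736 (np.float64(322.2230521041554), np.float64(259.8354845127255)) (np.float64(321.56734086809496), np.float64(256.6950995348319))
-0.0636 (np.float64(322.15294863046796), np.float64(266.3708149398836)) (np.float64(321.46718328950203), np.float64(263.1123417662166))
0.0204 (np.float64(321.2069166883397), np.float64(356.13870228001383)) (np.float64(320.1130986535038), np.float64(351.7087747181812))
```

View pics/c11.png

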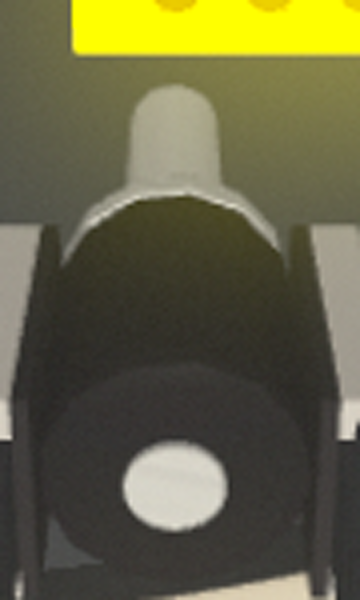

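Call:
drive_tool([
  [[0,0,0],[0.028,-0.125,0],1],
  [[0,0,0],[0.028,-0.125,0],1],
  [[0,0,0],[0.028,-0.125,0],1],
  [[0,0,0],[0.028,-0.125,0],1],
  [[0,0,0],[0.028,-0.125,0],1],
  [[0,0,0],[0.028,-0.125,0],1],
  [[0,0,0],[0.028,-0.125,0],1],
  [[0,0,0],[0.028,-0.125,0],1],
  [[0,0,0],[0.031,-0.157,0],1],
  [[0,0,0],[0,0,0],1],
  [[0,0,0],[0,0,0],1],
  [[0,0,0],[0,0,0],1],
])

```text
t: 18.73
ee_pos: [0.5466, 0.0905, 0.2809]
tool_rot: [[0.982, -0.188, -0.001], [-0.188, -0.982, 0.0], [-0.001, -0.0, -1.0]]
ft_force: [0.5, -1.4, -1.3]
gripper_width: 0.0241
```

```bash
python3 - <<'E'
from h import *
np.set_printoptions(precision=4,suppress=True)
wsnap('w8'); o=status.get_obs(); print(o['ee_pos'],o['tool_rot'][:,0],o['ft_force'],o['gripper_width'])
p=o['ee_pos']
for z in (-.0736,-.0636): print(z,wpix('w8',p+[0,0,z]))
print('eye exp',wpix('w8',[.5465,.0892,.148]))
crop('w8',270,180,380,300,'c12',6)
E
```

```text
[0.5466 0.0905 0.281 ] [ 0.9822 -0.1877 -0.0005] [-0.1892  0.6739 -0.7965] 0.02473962240790509
-0.0736 (np.float64(322.2734731420102), np.float64(260.0914448605617))
-0.0636 (np.float64(322.2098905289772), np.float64(266.61956775021633))
eye exp (np.float64(322.75355328798344), np.float64(232.26516246951883))
```

View pics/w8.png

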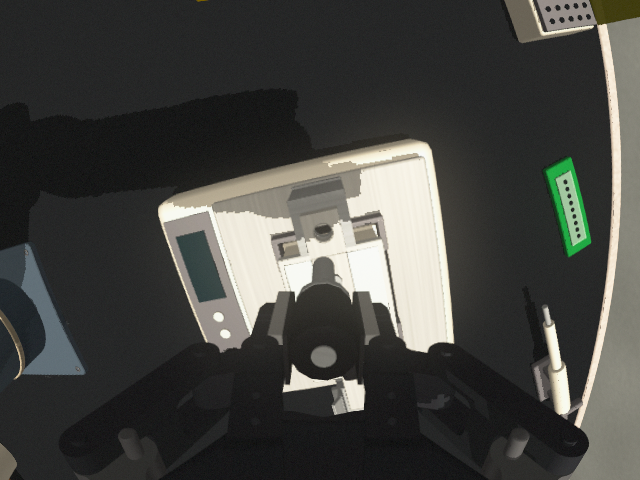

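View pics/c12.png

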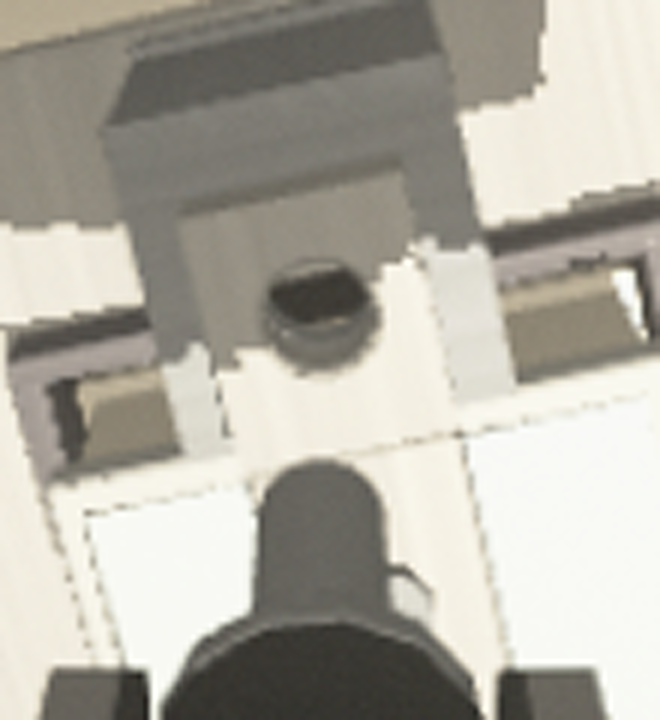

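Call:
drive_tool([
  [[0,0,0],[0,-0.006,-0.06],1],
  [[0,0,0],[0,0,-0.07],1],
  [[0,0,0],[0,0,-0.05],1],
  [[0,0,0],[0,0,-0.03],1],
  [[0,0,0],[0,0,0],1],
  [[0,0,0],[0,0,0],1],
  [[0,0,0],[0,0,0],1],
])

```text
t: 19.65
ee_pos: [0.5471, 0.0878, 0.2293]
tool_rot: [[0.982, -0.19, 0.001], [-0.19, -0.982, 0.0], [0.001, -0.0, -1.0]]
ft_force: [-1.2, 0.3, -1.2]
gripper_width: 0.0249
```

```bash
python3 - <<'E'
from h import *
np.set_printoptions(precision=4,suppress=True)
wsnap('w9'); o=status.get_obs(); print(o['ee_pos'],o['tool_rot'][:,0],o['ft_force'],o['gripper_width'])
print('eye exp',wpix('w9',[.5465,.0892,.148]))
crop('w9',270,200,380,320,'c13',6)
E
```

```text
[0.547  0.0878 0.2292] [ 0.9819 -0.1896  0.0006] [ 0.4649 -0.6636 -0.2399] 0.024337639676992835
eye exp (np.float64(320.66109569518727), np.float64(253.39958614833563))
```

View pics/c13.png

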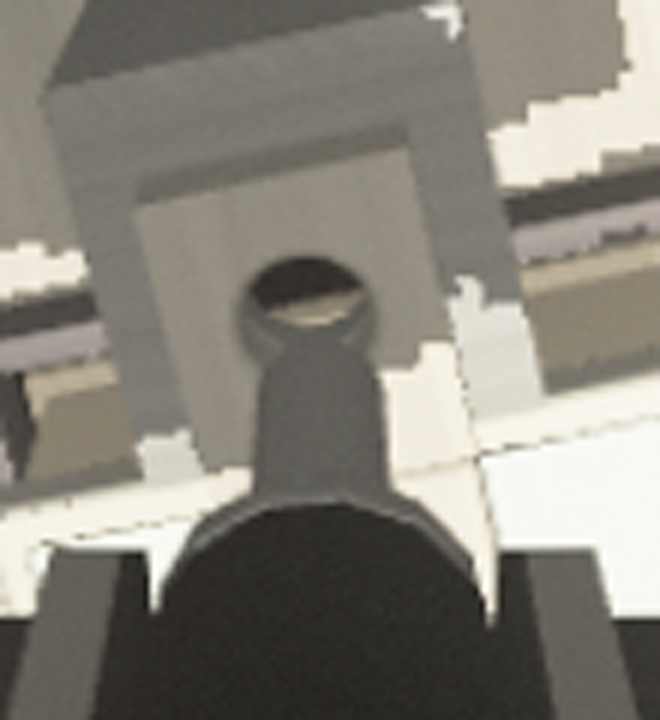

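Call:
drive_tool([
  [[0,0,0],[-0.002,0.005,0],1],
  [[0,0,0],[0,0,0],1],
  [[0,0,0],[0,0,0],1],
])

```text
t: 20.08
ee_pos: [0.5463, 0.0891, 0.2288]
tool_rot: [[0.982, -0.189, 0.0], [-0.189, -0.982, 0.0], [0.0, -0.0, -1.0]]
ft_force: [0.2, 0.0, -0.2]
gripper_width: 0.0249
```

```bash
python3 - <<'E'
from h import *
np.set_printoptions(precision=4,suppress=True)
wsnap('w10'); o=status.get_obs(); print(o['ee_pos'],o['tool_rot'][:,0],o['ft_force'],o['gripper_width'])
crop('w10',270,200,380,320,'c14',6)
E
```

```text
[0.5463 0.089  0.2288] [ 0.9819 -0.1895  0.    ] [-0.2461  0.1557 -0.8641] 0.024845343454018953
```

View pics/c14.png

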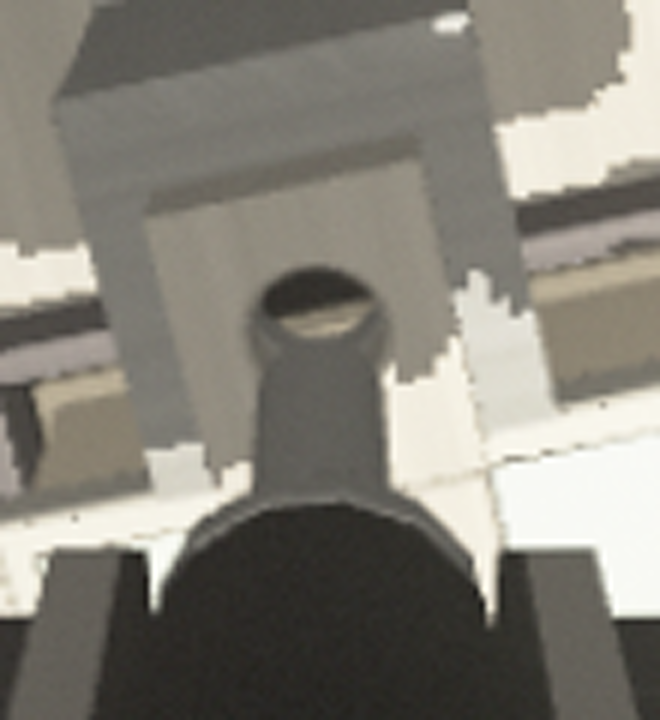

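Aligned: eye centre x 318, shank x 320. Inserting slowly.

Call:
drive_tool([
  [[0,0,0],[0,0,-0.016],1],
  [[0,0,0],[0,0,-0.016],1],
  [[0,0,0],[0,0,-0.016],1],
  [[0,0,0],[0,0,-0.016],1],
  [[0,0,0],[0,0,-0.008],1],
  [[0,0,0],[0,0,0],1],
])

```text
t: 20.88
ee_pos: [0.5462, 0.089, 0.2106]
tool_rot: [[0.982, -0.19, -0.0], [-0.19, -0.982, -0.0], [-0.0, 0.0, -1.0]]
ft_force: [0.6, -0.4, -1.2]
gripper_width: 0.0245
```

Call:
drive_tool([
  [[0,0,0],[0,0,-0.02],1],
  [[0,0,0],[0,0,-0.02],1],
  [[0,0,0],[0,0,-0.025],1],
  [[0,0,0],[0,0,-0.025],1],
  [[0,0,0],[0,0,-0.025],1],
  [[0,0,0],[0,0,-0.025],1],
  [[0,0,0],[0,0,-0.016],1],
  [[0,0,0],[0,0,0],1],
])

```text
t: 21.88
ee_pos: [0.5462, 0.089, 0.1715]
tool_rot: [[0.982, -0.19, -0.0], [-0.19, -0.982, -0.0], [-0.0, 0.0, -1.0]]
ft_force: [0.0, -0.7, -1.0]
gripper_width: 0.0247
```

Call:
drive_tool([
  [[0,0,0],[0,0,-0.008],1],
  [[0,0,0],[0,0,-0.004],1],
  [[0,0,0],[0,0,-0.003],1],
  [[0,0,0],[0,0,0],1],
])

```text
t: 22.38
ee_pos: [0.5463, 0.089, 0.168]
tool_rot: [[0.982, -0.19, -0.0], [-0.19, -0.982, 0.0], [-0.0, -0.0, -1.0]]
ft_force: [0.4, -0.5, -1.0]
gripper_width: 0.0246
```

Call:
drive_tool([
  [[0,0,0],[0,0,-0.004],1],
  [[0,0,0],[0,0,0],1],
])

```text
t: 22.62
ee_pos: [0.5464, 0.089, 0.1675]
tool_rot: [[0.982, -0.19, 0.0], [-0.19, -0.982, 0.0], [0.0, -0.0, -1.0]]
ft_force: [-2.1, 0.4, 4.7]
gripper_width: 0.0246
```

The shoulder made contact at z 0.1675, as predicted. Now I'll release and retreat.

Call:
drive_tool([
  [[0,0,0],[0,0,0],0.8],
  [[0,0,0],[0,0,0],0.6],
  [[0,0,0],[0,0,0],0.4],
  [[0,0,0],[0,0,0],0.4],
  [[0,0,0],[0,0,0.04],0.4],
  [[0,0,0],[0,0,0.1],0.4],
  [[0,0,0],[0,0,0.14],0.4],
  [[0,0,0],[0,0,0.14],0.4],
  [[0,0,0],[-0.1,0.1,0.1],0.4],
  [[0,0,0],[0,0,0],0.4],
  [[0,0,0],[0,0,0],0.4],
])

```text
t: 24.0
ee_pos: [0.5214, 0.1139, 0.2972]
tool_rot: [[0.982, -0.189, 0.0], [-0.189, -0.982, 0.0], [0.0, -0.0, -1.0]]
ft_force: [0.8, 0.3, 1.1]
gripper_width: 0.0514
```

```bash
python3 - <<'E'
from h import *
np.set_printoptions(precision=4,suppress=True)
wsnap('w11'); snap('scene','s11'); o=status.get_obs(); print(o['ee_pos'],o['ft_force'],o['gripper_width'])
crop('s11',240,210,400,330,'c15',5)
print('knob top',wpix('w11',[.5465,.089,.188]),'shoulder',wpix('w11',[.5465,.089,.152]))
E
```

```text
[0.5214 0.1134 0.2966] [-0.1764 -0.0513  0.2698] 0.05098854772853623
knob top (np.float64(364.5473207215465), np.float64(267.5419752243212)) shoulder (np.float64(359.77995982114857), np.float64(249.97927398808662))
```

View pics/w11.png

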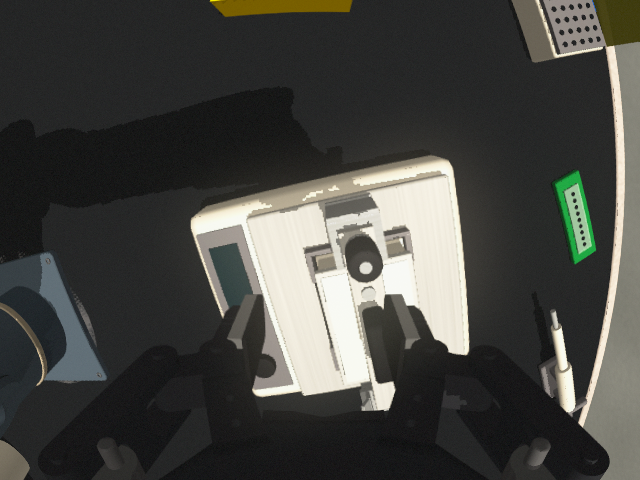

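View pics/c15.png

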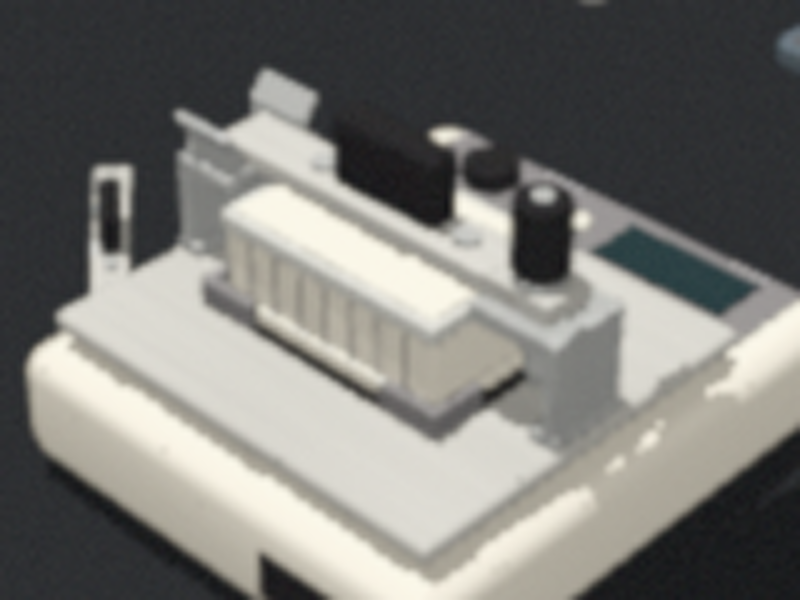

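The pin stands upright with its shoulder on the bar; the knob top is at (365.5,267.5) against a predicted (364.5,267.5). The bar lies flat in the saddle and the plate is in its nest. The gripper is clear.

```bash
python3 - <<'E'
from h import *
print(finish_job())
E
```

```text
the job is handed in; nothing more can be done
None
```

I laid the large white bar across the shaker's brackets, with its plain end in the saddle and its eye over the hole. I then took the locking pin from the rack and pushed it through the bar and bracket until its shoulder rested on the bar. The job was handed in at about 24 s of the 72 s allowed, and no verdict is reported.

- **Bar:** after release, the wrist image showed the eye concentric with the bracket hole and the bar centred on the flange. It first touched down at the height expected for lying flat.
- **Pin:** the shoulder made contact at tool height 0.1675 m against a predicted 0.1676 m. After release the knob top was within about 1 px of its expected position, and the pin looked upright.
- **Plate and tube:** the plate looked undisturbed in its nest in the last scene view. The tube was still in the rack when I last saw it, after lifting the pin; I did not check it again after that.
- **Contact:** the gripper was open and clear of everything at the end, with no real force on it. The largest force in any reading was about 7 N.
- **Disagreement:** the two cameras differed by about 2 mm on the hole position. I settled this by comparing the eye and hole directly in the same wrist images.

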